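Dose the gel staining tray at the pump bottle and start the soak timer

ROBOT

A 6-joint arm with a two-finger parallel gripper is mounted at the origin on a cart in front of the work surface, level with it; the furniture and walls round the work are solid. World frame = base frame: x ahead of the robot, y to its left, z up, the work surface at z = 0. Lengths are in mm, angles in degrees, forces in N, time in s.
With the tool pointing down it reaches from about 300 to 850 mm from the base axis. Payload 4.2 kg.
Tool frame: the origin (TCP) lies at the very end of the fingers, on their centre line; the grasp point (between the pads) lies 19 mm behind it (env.grip_point_offset is the distance from the TCP to the grasp point, in mm); z points along the fingers, y is the line along which they close (so a half turn about z gives the same grasp; the last joint's range is limited). The gripper opens to 91 mm and grips with 3 to 60 N. Pads are 32 mm wide; open, the fingers measure 118 mm over their backs; the gripper's body (76 mm by 178 mm) begins 60 mm behind the grasp point.
Start: joints at [-78.037, 18.312, 89.639, -0, 72.044, -1.146], TCP at [130.417, -560.031, 213.976] pointing down, gripper open.
Joint ranges: [-177.97, 177.97], [-48.28, 115.42], [12.27, 149.76], [-77.06, 257.06], [2.81, 150.46], [-146.56, 146.56]. Speed limits (degrees/s): [147.25, 147.25, 180, 180, 180, 180].

INTERFACE

Orientations are given as [roll, pitch, yaw] about the fixed x, y, z axes, in that order (R = Rz(yaw) Ry(pitch) Rx(roll)).
In Python, from workcell import env gives the robot as it stands. The module is installed in compiled form; this text tells all that it offers.
- The arm moves only by the tool arm_command, never from a script. Its argument "rows" is a list of rows, each an object with "delta_pos": the shift along the tool's x, y, z in mm, a list of three; "roll": the turn about the tool's z in units of 5 degrees (1.0 is 5 degrees); "jaw": the opening in per cent of the stroke, from 0 (shut) to 100 (fully open). A call has 1 to 20 rows; each row is the pose to reach, as a shift and turn from the pose commanded when the call began, along the tool's axes at that moment; what a row does not reach only later rows make up. A row lasts 1/12 s, in which the tool goes at most 41.7 mm and 7.16 degrees, less where a joint would pass 70% of its speed; a pose out of reach is approached as far as the arm can. A call with a gripper value outside its range is refused whole. The fingers move at their own pace and stop on an object; "squeeze" is the grip in N (left out, the last holds). Time passes only in rows, so rows that repeat a pose let the fingers close. It gives the time, the measured TCP pose, the force, the opening and the grip force at its end, in the units of the state.
- env.state(): the state, without advancing time (a new reading comes with each control period).
- env.grab_frame(name): name is "scene" or "side" or "wrist"; returns a dict with "img" (400x640x3 uint8, blue, green, red), "z_map" (400x640 float32, mm along the optical axis (not along the pixel's ray), 0 where there is no reading), "fov_y" (degrees; the focal length in pixels is half the picture's height over the tangent of half this angle, whatever the lens; pixels are square), "cx", "cy" (the principal point, pixels), "R" (3x3) and "t" (3): a world point X has camera coordinates R X + t; the wrist camera has in their place "T_tool_cam" (4x4, takes a point from camera to tool coordinates, whose origin is the TCP and whose axes are the flange's). Camera axes: x right, y down, z forward; pixel columns grow to the right and rows downward; lengths in mm; the calibration is good to about 2 mm. A picture is of the moment at which its call begins: read the wrist's pose just before it.
- env.job_done(): hands the job in; it is judged then, once.
The state is a dict: "time_s": time; "qpos": joint angles; "qvel": joint speeds; "effort": joint torques, N m; "ee_pos": TCP position; "ee_rot": TCP orientation; "force": force on the tool from outside, world axes, zero at the start; "torque": the same for the moment, N m; "gripper_width": finger opening in mm; "gripper_force": force on a finger pad.
Only numpy, scipy, OpenCV 4.12 (cv2) and the standard library are available. Lean on these libraries where they do the work, as an engineer would, in place of code of your own. Each camera call takes 0.05 s, during which the arm holds its last target. There are 200 camera calls.

TASK

Slide the white staining tray along the bench into the steel stop of the pump-bottle stand, fully home and square against its back, and swing the pump's spout round so that its outlet is over the middle of the tray. Then dose the tray with at least two full strokes of the pump cap, letting it spring right back up after each and never pumping beside the tray. Last, set the soak time on the bench timer by pressing its keys fully, one at a time from left to right (clear, minute, start), and leave the tray in place and the loose rack, bottle and tape roll undisturbed.

Things in the scene. Friction and masses are not known exactly. Their poses are not given: they have to be found in the camera images.
- tray: White open plastic tray, loose, about 0.28 kg: walls 130 mm (its x) by 100 mm (y), 138 by 108 mm over the 4 mm thick top rim, 38 mm high, walls 4 mm. Origin: centre of its underside; z up. Symmetrical. It starts on the bench before the stop's mouth, 97 to 165 mm short of home, up to 20 mm off line and turned up to 0.3 rad from the station, its long +y side facing the stop.
- station: Fixed steel stand: base plate 104 x 104 x 4 mm with a white pump bottle (76 mm across, collar top at 143 mm). Origin: on the bench on the bottle's axis; z up. Before it a low steel stop, 19 mm high, open to the station's -y (the robot's right), its back along x. A tray fully home is centred at station (0, -103) mm, its long side flat on the back.
- stop_mid (a point): Middle of the inner face of the stop's back, 10 mm above the bench: station (0, -53) mm. Two side horns, 160 mm apart inside (15 mm of room each side of a centred tray), run from the back to station y = -83 mm, then flare to about 204 mm apart at y = -124 mm.
- cap_top (a point): Centre of the top of the pump cap (grey round head 40 mm across and 22 mm high on the bottle's axis, nearly flat on top), 185.5 mm above the bench at rest. The cap carries the spout and moves down with the stem.
- spout_mid (a point): Point on the axis of the grey horizontal spout tube, 70 mm out from the bottle's axis and about 177 mm above the bench; the tube is 11 mm thick there (15 mm near the cap).
- spout_tip (a point): Outlet of the spout, at the end of its short downward bend: 103 mm from the bottle's axis, 141 mm above the bench at rest.
- pump_stem (a joint): Downward travel of the pump cap, m: 0 up (at rest), 0.018 fully down. Spring: about 4 N to start, 12 N at the bottom; returns by itself.
- pump_head (a joint): Swivel of cap and spout about the bottle's vertical axis, rad: 0 when the spout points along the station's -y, straight over a tray that is home; grows clockwise seen from above, so at the start (1.0 to 1.7) the spout points roughly towards the robot. Turns with light friction (about 0.5 N at spout_mid) and stays where it is left.
- bench_timer: White bench timer, fixed: case 98 mm (its x) by 120 mm (its y), top of the case 26 mm above the bench; a sloping display along its far side rises to 48 mm. Origin: centre of its underside; z up; -x is the key side towards the robot, +y to the left.
- clear_top (a point): Centre of the top of the left key (clear): round, 20 mm across, 34 mm above the bench. The row of three dark keys lies 26 mm to the robot's side of the timer's centre line; their centres are 36 mm and 39 mm apart; the display's housing begins 25 mm behind the keys' line.
- minute_top (a point): Centre of the top of the middle key (minute): round, 20 mm across, 34 mm above the bench.
- start_top (a point): Centre of the top of the right key (start): rectangular, 28 mm (timer y) by 20 mm, 34 mm above the bench.
- key_clear (a joint): Downward travel of the left key, m: 0 up, 0.005 fully down; spring 1.5 N to 4.5 N. Counts as pressed beyond 0.0035.
- key_minute (a joint): The same for the middle key.
- key_start (a joint): The same for the right key.
- tube_rack: Loose blue 40-well rack, 139 x 95 x 48 mm, at the back of the bench; a bystander. Origin: centre of its underside.
- wash_bottle: Loose screw-capped bottle, 61 mm across, 118 mm high, no pump; a bystander behind the stand. Origin: centre of its underside.
- tape: Loose roll of tape lying flat, 104 mm across, 25 mm high; a bystander at the back. Origin: centre of its underside.

How it is judged:
By the outcome, as a careful person would: the job done as asked, in the order asked, and still so for the second after the job is handed in, with the robot touching nothing.
It also fails if it takes over 67 s, if anything falls off the work surface, if the arm or the gripper's body presses on something with over 40 N, if the wrist force passes 120 N, or if a joint passes its speed limit or range.

## Working session

There is one attempt and no reset: what is moved stays moved. The work goes in short steps, Python scripts to look and compute and a tool call to move; the robot and the scene stay as the last step left them, time stands still between calls to the robot, and variables do not carry over. Pictures are saved under pics/ and viewed, at most 13 in all, crops included, and the job is handed in when it is done.

Besides the shell and the picture viewer there is one more tool, called after "Emit:" as name(argument=value, ...), one argument or row to a line, values as JSON. arm_command: Moves the arm, as the interface text tells. Its arguments: {"type":"object","properties":{"rows":{"type":"array"},"squeeze":{"type":"number"}},"required":["rows"]}

```bash
mkdir -p pics; cat > h.py <<'E'
import numpy as np, cv2
from workcell import env
def cloud(f):
    z=f["z_map"]; h,w=z.shape; F=h/2/np.tan(np.radians(f["fov_y"])/2)
    u,v=np.meshgrid(np.arange(w),np.arange(h))
    P=np.stack([(u-f["cx"])/F*z,(v-f["cy"])/F*z,z],-1)
    return (P-f["t"])@f["R"]   # world
def ray(f,u,v,zp):
    F=200/np.tan(np.radians(f["fov_y"])/2)
    d=np.array([(u-f["cx"])/F,(v-f["cy"])/F,1.])@f["R"]; o=-np.asarray(f["t"])@f["R"]
    return o+d*(zp-o[2])/d[2]
E
python3 - <<'E'
from h import *
for n in("scene","side"):
    f=env.grab_frame(n); cv2.imwrite(f"pics/{n}0.png",f["img"]); np.save(n+"0.npy",f,allow_pickle=True)
    print(n,f["fov_y"],f["cx"],f["cy"],np.round(-np.array(f["t"])@f["R"]),np.round(f["R"],2).tolist())
s=env.state();print({k:np.round(v,2).tolist() for k,v in s.items()},env.grip_point_offset)
E
```

```text
scene 53.419353955352015 320.4163210537285 195.58381467138014 [390. 639. 954.] [[-0.92, -0.39, 0.0], [-0.3, 0.72, -0.63], [0.24, -0.58, -0.78]]
side 57.4401899485475 317.98483525589654 200.59778810556423 [479. 695. 642.] [[-0.97, -0.25, -0.0], [-0.15, 0.58, -0.8], [0.2, -0.78, -0.6]]
{'time_s': 0.1, 'qpos': [-78.03, 18.35, 89.7, -0.0, 72.04, -1.15], 'qvel': [0.18, -0.08, -0.21, -0.11, -0.01, 0.07], 'effort': [0.0, -41.33, -23.25, 0.07, 0.04, -0.0], 'ee_pos': [130.35, -559.58, 213.2], 'ee_rot': [-179.91, -0.0, 13.11], 'force': [-0.31, -0.93, -0.14], 'torque': [-0.03, 0.0, -0.01], 'gripper_force': 0.0, 'gripper_width': 91.22} 18.8
```

View pics/scene0.png

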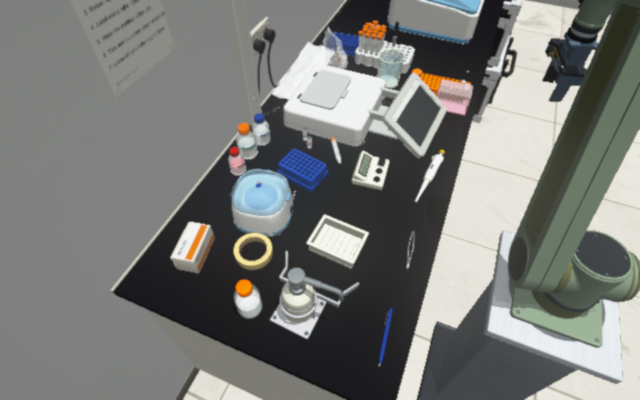

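View pics/side0.png

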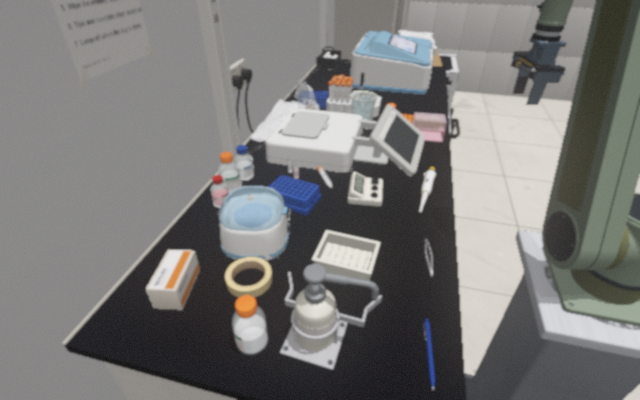

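The scene view shows the tray at about (338,241), the pump cap at (296,278) with its spout to (340,291), and the timer at (370,170). I'll measure these from the depth maps.

```bash
python3 - <<'E'
from h import *
for n,tb,cb,kb in(("scene",(300,205,380,275),(270,255,365,345),(345,140,395,195)),("side",(305,222,388,285),(270,255,390,365),(342,165,390,212))):
    f=np.load(n+"0.npy",allow_pickle=True).item(); W=cloud(f); img=f["img"].astype(int)
    def sub(b): return W[b[1]:b[3],b[0]:b[2]].reshape(-1,3), img[b[1]:b[3],b[0]:b[2]].reshape(-1,3)
    P,c=sub(tb)
    m=(P[:,2]>33)&(P[:,2]<43)
    r=cv2.minAreaRect(P[m,:2].astype(np.float32)); print(n,"tray rim",m.sum(),r,np.median(P[m,2]))
    P,c=sub(cb)
    m=(P[:,2]>181)&(P[:,2]<192); print("cap",m.sum(),cv2.minEnclosingCircle(P[m,:2].astype(np.float32)),P[m].mean(0))
    ctr=P[m,:2].mean(0)
    m=(P[:,2]>165)&(P[:,2]<186)&(np.hypot(*(P[:,:2]-ctr).T)>45)&(np.hypot(*(P[:,:2]-ctr).T)<115);print("spout",m.sum(),P[m].mean(0),np.degrees(np.arctan2(*(P[m,:2].mean(0)-ctr)[::-1])))
    m=(P[:,2]>16)&(P[:,2]<22); print("stop",m.sum(), np.round(P[m][::6,:2]).tolist())
    m=(P[:,2]>1.5)&(P[:,2]<7); print("base",m.sum(), cv2.minAreaRect(P[m,:2].astype(np.float32)))
    P,c=sub(kb)
    m=(P[:,2]>15)&(P[:,2]<60); print("timer",m.sum(),cv2.minAreaRect(P[m,:2].astype(np.float32)))
    k=cv2.resize(f["img"][kb[1]:kb[3],kb[0]:kb[2]],None,fx=8,fy=8,interpolation=cv2.INTER_CUBIC)
    t=cv2.resize(f["img"][cb[1]:cb[3],cb[0]:cb[2]],None,fx=4,fy=4,interpolation=cv2.INTER_CUBIC)
    H=max(k.shape[0],t.shape[0]); cv2.imwrite(f"pics/crop_{n}.png",np.hstack([np.pad(x,((0,H-x.shape[0]),(0,0),(0,0))) for x in(k,t)])[:600,:800])
E
```

```text
scene tray rim 488 ((571.5736083984375, 76.01202392578125), (111.54439544677734, 138.46592712402344), 85.40213775634766) 38.53590675887854
cap 397 ((550.82958984375, 288.67010498046875), 59.38523483276367) [568.98577449 289.97980787 184.76112695]
spout 105 [503.33784437 287.49152023 179.18420222] -177.8293273934791
stop 214 [[723.0, 187.0], [574.0, 126.0], [680.0, 177.0], [678.0, 181.0], [675.0, 182.0], [541.0, 129.0], [530.0, 128.0], [669.0, 194.0], [512.0, 130.0], [672.0, 207.0], [671.0, 214.0], [666.0, 218.0], [672.0, 230.0], [667.0, 234.0], [662.0, 238.0], [651.0, 237.0], [486.0, 180.0], [480.0, 179.0], [488.0, 190.0], [498.0, 199.0], [494.0, 202.0], [504.0, 212.0], [561.0, 239.0], [554.0, 241.0], [544.0, 240.0], [542.0, 244.0], [532.0, 243.0], [524.0, 243.0], [521.0, 245.0], [513.0, 245.0], [512.0, 245.0], [507.0, 246.0], [547.0, 298.0], [562.0, 312.0], [563.0, 314.0], [575.0, 322.0]]
base 2903 ((563.295654296875, 239.87081909179688), (256.4730529785156, 241.87030029296875), 22.8185977935791)
timer 1018 ((587.184326171875, -241.31549072265625), (127.59423828125, 212.99755859375)
[... 958 characters left out ...]
4.0, 215.0], [505.0, 222.0], [505.0, 226.0], [553.0, 244.0], [504.0, 228.0], [545.0, 243.0], [546.0, 245.0], [534.0, 244.0], [542.0, 245.0], [530.0, 244.0], [505.0, 238.0], [528.0, 246.0], [516.0, 243.0], [523.0, 248.0], [512.0, 244.0], [517.0, 246.0], [506.0, 246.0], [505.0, 247.0], [551.0, 298.0], [556.0, 303.0], [548.0, 300.0], [558.0, 309.0], [608.0, 325.0], [566.0, 318.0], [594.0, 327.0], [596.0, 328.0], [584.0, 327.0], [574.0, 323.0], [586.0, 327.0], [575.0, 325.0]]
base 2064 ((576.9638061523438, 205.07745361328125), (286.22760009765625, 282.2633972167969), 14.471541404724121)
timer 913 ((580.728515625, -242.28656005859375), (114.85455322265625, 202.44522094726562), 17.005037307739258)
```

View pics/crop_scene.png

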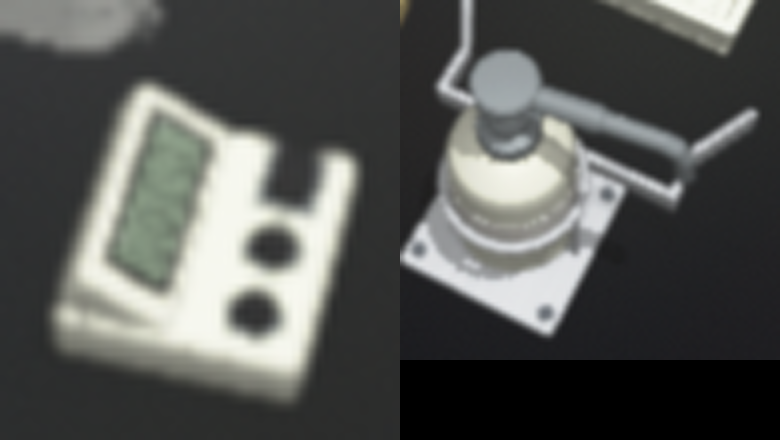

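```bash
python3 - <<'E'
from h import *
for n,cb,kb in(("scene",(265,255,365,345),(345,140,395,195)),("side",(270,255,390,365),(342,165,390,212))):
    f=np.load(n+"0.npy",allow_pickle=True).item(); W=cloud(f); img=f["img"]
    # keys: dark blobs in upsampled crop, enclosed by the white case
    k=cv2.resize(img[kb[1]:kb[3],kb[0]:kb[2]],None,fx=8,fy=8,interpolation=cv2.INTER_CUBIC)
    hsv=cv2.cvtColor(k,cv2.COLOR_BGR2HSV); white=(hsv[...,2]>130).astype(np.uint8)
    cs,_=cv2.findContours(white,cv2.RETR_EXTERNAL,cv2.CHAIN_APPROX_NONE); c=max(cs,key=cv2.contourArea)
    hull=cv2.drawContours(np.zeros_like(white),[cv2.convexHull(c)],-1,1,-1)
    nn,l,st,ce=cv2.connectedComponentsWithStats(((hsv[...,2]<100)&(hull>0)).astype(np.uint8))
    for i in range(1,nn):
        if st[i,4]>300:
            u=(ce[i]+.5)/8-.5+kb[:2]; print(n,"key",st[i].tolist(),u.round(1),ray(f,*u,34).round(1))
    # cap: depth points at the top with radius limit
    P=W[cb[1]:cb[3],cb[0]:cb[2]].reshape(-1,3)
    m=(P[:,2]>182.5)&(P[:,2]<190); q=P[m]; c0=np.median(q[:,:2],0)
    for _ in range(10):
        q2=q[np.hypot(*(q[:,:2]-c0).T)<24]; c0=q2[:,:2].mean(0)
    print("cap",len(q2),c0,np.ptp(q2,0), np.median(q2[:,2]))
    m=(P[:,2]>14)&(P[:,2]<24)&(P[:,0]>500)&(P[:,0]<672)&(P[:,1]>228)&(P[:,1]<256); q=P[m]
    vx,vy,x0,y0=cv2.fitLine(q[:,:2].astype(np.float32),cv2.DIST_HUBER,0,.01,.01).ravel()
    a=np.arctan2(vy,vx); a=a-np.pi*round(a/np.pi); print("back",len(q),np.degrees(a),"y at x0",x0,y0, q[:,2].mean())
    m=(P[:,2]>-1)&(P[:,2]<8); 
    b=img[cb[1]:cb[3],cb[0]:cb[2]].reshape(-1,3).min(1)>90
    q=P[m&b&(P[:,1]>240)]; print("base",len(q),cv2.minAreaRect(q[:,:2].astype(np.float32)))
f=np.load("scene0.npy",allow_pickle=True).item()
for p in((326.2,301.2),(307.5,338.2),(270.5,319.5)): print("corner",ray(f,*p,4).round(1))
for p in((280,277),(339.2,305)): print("stopcorner",ray(f,*p,19).round(1))
print("capray",ray(f,296.2,275.4,185.5).round(1))
E
```

```text
scene key [176, 93, 153, 112, 3752] [379.5 159.2] [ 555.8 -255.5   34. ]
scene key [251, 231, 42, 34, 1118] [378.6 170.5] [ 543.6 -207.5   34. ]
scene key [233, 295, 42, 37, 1172] [376.3 178.7] [ 539.8 -172.1   34. ]
cap 238 [589.20713842 290.83592459] [43.7264749  38.88516429  6.53673365] 185.73134395576847
back 101 -3.7360604 y at x0 565.386 241.06929 18.836689186280882
base 723 ((591.5582275390625, 293.25140380859375), (107.35619354248047, 107.40571594238281), 85.89881134033203)
side key [131, 57, 167, 93, 3420] [371.7 177.8] [ 556.6 -254.1   34. ]
side key [245, 167, 33, 30, 737] [374.3 187.5] [ 542.3 -203.9   34. ]
side key [241, 227, 35, 27, 749] [373.9 194.6] [ 538.5 -167.5   34. ]
cap 305 [589.98074299 292.25876567] [42.35709151 36.61079367  4.17550854] 184.47610718276104
back 143 -3.5432067 y at x0 565.5109 242.28691 17.86621765085887
base 1237 ((575.678955078125, 294.26824951171875), (108.086181640625, 142.2491455078125), 88.24919891357422)
corner [536.3 244.    4. ]
corner [542.2 347.4   4. ]
corner [644.3 340.7   4. ]
stopcorner [669.3 235.1  19. ]
stopcorner [500.6 247.   19. ]
capray [589.4 290.4 185.5]
```

View pics/crop_side.png

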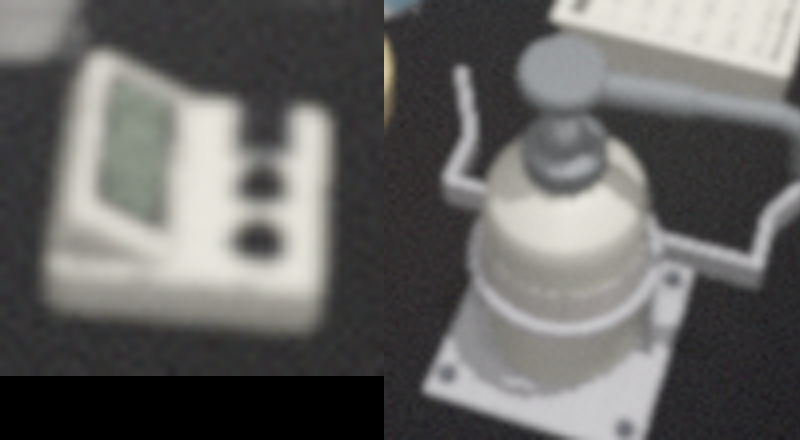

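The side view confirms it: cap at side px (354,273), keys at (374,195) and (374,188). Station is about (590,292) with yaw about -3.7°, and the back measures 51–53 mm from the axis as expected. The tray is about 113 mm short, 5 mm off line and about 0.7° turned. The spout sits at about 1.47 rad. I'll write a converter for moves and check the monitor's extent along the way.

```bash
cat >> h.py <<'E'
def d(x,y,z,yaw,frm=None):
    s=env.state(); p=np.array(s["ee_pos"]) if frm is None else np.array(frm[:3]); a0=s["ee_rot"][2] if frm is None else frm[3]
    a=np.radians(a0); w=np.array([x,y,z])-p
    t=[w[0]*np.cos(a)+w[1]*np.sin(a), w[0]*np.sin(a)-w[1]*np.cos(a), -w[2]]
    print("delta",np.round(t,1).tolist(),"roll",round((a0-yaw+180)%360/5-36,2))
E
python3 - <<'E'
from h import *
f=np.load("scene0.npy",allow_pickle=True).item(); W=cloud(f).reshape(-1,3)
m=(W[:,2]>100)&(W[:,1]<0)&(W[:,1]>-600)&(W[:,0]>280)&(W[:,0]<1000); q=W[m]; print(len(q),np.percentile(q,[0,2,50,98],axis=0).round())
d(565,-18,214,86.3,(130.4,-560,214,13.1))
E
```

```text
1228 [[ 509. -600.  100.]
 [ 519. -592.  100.]
 [ 556. -427.  117.]
 [ 983. -128.  134.]]
delta [546.1, -429.4, -0.0] roll -14.64
```

Emit:
arm_command(
  rows=[
    {"delta_pos":[546,-429,0],"roll":-14.64,"jaw":100},
    {"delta_pos":[546,-429,0],"roll":-14.64,"jaw":100},
    {"delta_pos":[546,-429,0],"roll":-14.64,"jaw":100},
    {"delta_pos":[546,-429,0],"roll":-14.64,"jaw":100},
    {"delta_pos":[546,-429,0],"roll":-14.64,"jaw":100},
    {"delta_pos":[546,-429,0],"roll":-14.64,"jaw":100},
    {"delta_pos":[546,-429,0],"roll":-14.64,"jaw":100},
    {"delta_pos":[546,-429,0],"roll":-14.64,"jaw":100},
    {"delta_pos":[546,-429,0],"roll":-14.64,"jaw":100},
    {"delta_pos":[546,-429,0],"roll":-14.64,"jaw":100},
    {"delta_pos":[546,-429,0],"roll":-14.64,"jaw":100},
    {"delta_pos":[546,-429,0],"roll":-14.64,"jaw":100},
    {"delta_pos":[546,-429,0],"roll":-14.64,"jaw":100},
    {"delta_pos":[546,-429,0],"roll":-14.64,"jaw":100},
    {"delta_pos":[546,-429,0],"roll":-14.64,"jaw":100},
    {"delta_pos":[546,-429,0],"roll":-14.64,"jaw":100},
    {"delta_pos":[546,-429,0],"roll":-14.64,"jaw":100},
    {"delta_pos":[546,-429,0],"roll":-14.64,"jaw":100},
    {"delta_pos":[546,-429,0],"roll":-14.64,"jaw":100},
    {"delta_pos":[546,-429,0],"roll":-14.64,"jaw":100},
  ],
)

```text
time_s: 1.77
ee_pos: [564.1, -18.7, 213.4]
ee_rot: [-179.9, 0.0, 86.3]
force: [-0.3, -0.8, 0.5]
gripper_width: 91.4
gripper_force: 0.0
```

```bash
python3 - <<'E'
from h import *
s=env.state(); f=env.grab_frame("wrist"); cv2.imwrite("pics/w1.png",f["img"]); f["s"]=s; np.save("w1.npy",f,allow_pickle=True)
print(np.round(f["T_tool_cam"],2).tolist(),f["fov_y"])
E
```

```text
[[0.0, -0.96, -0.27, 75.91], [1.0, 0.0, 0.0, 0.07], [-0.0, -0.27, 0.96, -170.0], [0.0, 0.0, 0.0, 1.0]] 60.74741537774129
```

View pics/w1.png

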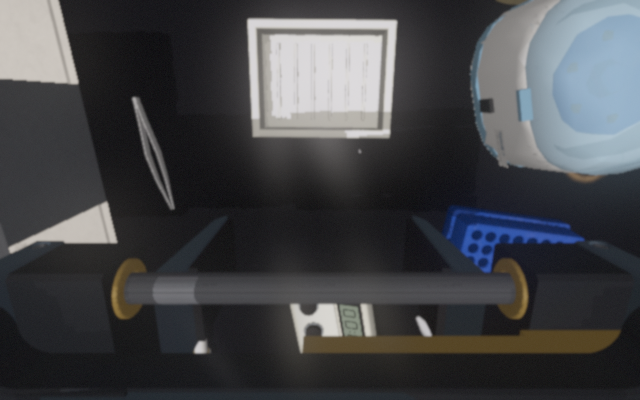

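The wrist view shows the tray rim corners at (247,20), (397,21), (390,137) and (252,137), with clear space in front of it. I'll cross-check its pose by rays at z = 38.

```bash
cat >> h.py <<'E'
from scipy.spatial.transform import Rotation as Ro
def wf(f):
    s=f["s"]; Rt=Ro.from_euler("xyz",s["ee_rot"],degrees=True).as_matrix(); T=np.array(f["T_tool_cam"])
    Rc=Rt@T[:3,:3]; o=Rt@T[:3,3]+s["ee_pos"]
    f["R"]=Rc.T; f["t"]=-Rc.T@o; return f
E
python3 - <<'E'
from h import *
f=wf(np.load("w1.npy",allow_pickle=True).item())
g=cv2.cvtColor(f["img"],cv2.COLOR_BGR2GRAY); m=(g>95).astype(np.uint8); m[150:]=0
cs,_=cv2.findContours(m[:,200:440].copy(),cv2.RETR_EXTERNAL,cv2.CHAIN_APPROX_NONE); c=max(cs,key=cv2.contourArea).reshape(-1,2)+[200,0]
q=np.array([ray(f,*p,38)[:2] for p in c],np.float32); print(cv2.minAreaRect(q))
for p in((309,308),(314,331)): print(ray(f,*p,34))
d(566,-16,213.4-201,86.3)
E
```

```text
((571.697021484375, 73.03116607666016), (113.13960266113281, 139.64378356933594), 86.09622192382812)
[ 542.18095294 -176.05290257   34.        ]
[ 545.90020701 -207.84758282   34.        ]
delta [3.3, 1.8, 201.2] roll -0.01
```

Emit:
arm_command(
  rows=[
    {"delta_pos":[0,1.5,40],"roll":0,"jaw":100},
    {"delta_pos":[0,1.5,80],"roll":0,"jaw":100},
    {"delta_pos":[0,1.5,120],"roll":0,"jaw":100},
    {"delta_pos":[0,1.5,160],"roll":0,"jaw":100},
    {"delta_pos":[0,1.5,190],"roll":0,"jaw":100},
    {"delta_pos":[0,1.5,201],"roll":0,"jaw":100},
    {"delta_pos":[0,1.5,201],"roll":0,"jaw":100},
    {"delta_pos":[10,1.5,201],"roll":0,"jaw":100},
    {"delta_pos":[18,1.5,201],"roll":0,"jaw":100},
    {"delta_pos":[24,1.7,201],"roll":0,"jaw":100},
    {"delta_pos":[30,2,201],"roll":0,"jaw":100},
    {"delta_pos":[36,2.2,201],"roll":0,"jaw":100},
    {"delta_pos":[42,2.5,201],"roll":0,"jaw":100},
    {"delta_pos":[50,2.8,201],"roll":0,"jaw":100},
    {"delta_pos":[58,3.2,201],"roll":0,"jaw":100},
    {"delta_pos":[66,3.5,201],"roll":0,"jaw":100},
    {"delta_pos":[74,3.9,201],"roll":0,"jaw":100},
    {"delta_pos":[82,4.2,201],"roll":0,"jaw":100},
    {"delta_pos":[90,4.6,201],"roll":0,"jaw":100},
    {"delta_pos":[96,4.8,201],"roll":0,"jaw":100},
  ],
)

```text
time_s: 3.48
ee_pos: [575.9, 78.2, 12.8]
ee_rot: [-180.0, -0.0, 86.3]
force: [-0.0, -2.8, 0.9]
gripper_width: 91.4
gripper_force: 0.9
```

```bash
cat >> h.py <<'E'
def tray(tag):
    for n in("scene","side"):
        f=env.grab_frame(n); W=cloud(f); s=env.state()
        P=W.reshape(-1,3); b=f["img"].reshape(-1,3).astype(int); w=(b.min(1)>120)&(b.max(1)-b.min(1)<60)
        m=w&(P[:,2]>34)&(P[:,2]<42)&(P[:,0]>460)&(P[:,0]<700)&(P[:,1]>20)&(P[:,1]<238)
        k=np.zeros(m.shape,np.uint8); k[m]=1; k=k.reshape(400,640); nn,l,st,_=cv2.connectedComponentsWithStats(cv2.dilate(k,np.ones((3,3))))
        i=1+np.argmax(st[1:,4]); q=P[(l.ravel()==i)&m]
        r=cv2.minAreaRect(q[:,:2].astype(np.float32)); c=np.array(r[0])-[590,292]; a=np.radians(-3.7)
        print(n,"tray",np.round(r[0],1),np.round(r[1],1),round(r[2],2),"station xy",np.round([c[0]*np.cos(a)+c[1]*np.sin(a),-c[0]*np.sin(a)+c[1]*np.cos(a)],1))
        cv2.imwrite(f"pics/{tag}_{n}.png",f["img"])
E
python3 -c "
from h import *
tray('p1'); s=env.state(); print(np.round(s['ee_pos'],1),np.round(s['force'],1))"
```

```text
scene tray [577.5 151. ] [107.4 138.6] 86.14 station xy [  -3.3 -141.5]
side tray [576.  124.6] [ 52.7 138. ] 86.2 station xy [  -3.2 -168. ]
[575.9  78.5  12.8] [-0.1  0.2 -0.8]
```

Emit:
arm_command(
  rows=[
    {"delta_pos":[5,0.5,0],"roll":0,"jaw":100},
    {"delta_pos":[10,1.0,0],"roll":0,"jaw":100},
    {"delta_pos":[15,1.5,0],"roll":0,"jaw":100},
    {"delta_pos":[20,2,0],"roll":0,"jaw":100},
    {"delta_pos":[24,2.5,0],"roll":0,"jaw":100},
    {"delta_pos":[28,3,0],"roll":0,"jaw":100},
    {"delta_pos":[31,3.3,0],"roll":0,"jaw":100},
    {"delta_pos":[34,3.5,0],"roll":0,"jaw":100},
    {"delta_pos":[36,3.5,0],"roll":0,"jaw":100},
  ],
)

```text
time_s: 4.33
ee_pos: [581.8, 113.1, 12.9]
ee_rot: [180.0, 0.0, 86.3]
force: [-0.6, -0.5, -0.5]
gripper_width: 91.1
gripper_force: 0.4
```

```bash
python3 -c "
from h import *
tray('p2'); s=env.state(); print(np.round(s['ee_pos'],1),np.round(s['force'],1))"
```

```text
scene tray [583.  183.6] [106.8 139.1] 87.63 station xy [   0.  -108.7]
side tray [580.3 142.9] [ 20.3 136.5] 86.89 station xy [-1.000e-01 -1.494e+02]
[581.8 113.2  13. ] [-0.2 -0.5  0. ]
```

Centred; about 5 mm left. I'll press in small steps until force builds.

Emit:
arm_command(
  rows=[
    {"delta_pos":[2,0,0],"roll":0,"jaw":100},
    {"delta_pos":[3.5,0,0],"roll":0,"jaw":100},
    {"delta_pos":[5,0,0],"roll":0,"jaw":100},
    {"delta_pos":[5,0,0],"roll":0,"jaw":100},
    {"delta_pos":[5,0,0],"roll":0,"jaw":100},
  ],
)

```text
time_s: 4.85
ee_pos: [581.8, 114.7, 13.1]
ee_rot: [-180.0, 0.3, 86.4]
force: [-0.3, -10.8, 0.6]
gripper_width: 91.2
gripper_force: 5.6
```

Emit:
arm_command(
  rows=[
    {"delta_pos":[2,0,0],"roll":0,"jaw":100},
    {"delta_pos":[-8,0,0],"roll":0,"jaw":100},
    {"delta_pos":[-25,0,0],"roll":0,"jaw":100},
    {"delta_pos":[-25,0,-40],"roll":0,"jaw":100},
    {"delta_pos":[-25,0,-80],"roll":0,"jaw":100},
    {"delta_pos":[-25,0,-120],"roll":0,"jaw":100},
    {"delta_pos":[-65,0,-160],"roll":0,"jaw":100},
    {"delta_pos":[-105,0,-200],"roll":0,"jaw":100},
    {"delta_pos":[-105,0,-200],"roll":0,"jaw":100},
    {"delta_pos":[-105,0,-200],"roll":0,"jaw":100},
  ],
)

```text
time_s: 5.68
ee_pos: [577.7, 9.8, 218.6]
ee_rot: [179.4, 0.0, 86.1]
force: [0.0, 1.1, 0.8]
gripper_width: 90.9
gripper_force: 0.0
```

```bash
python3 - <<'E'
from h import *
tray('p3'); s=env.state(); print(np.round(s['ee_pos'],1),np.round(s['force'],1))
f=env.grab_frame("wrist"); f["s"]=s; np.save("w2.npy",f,allow_pickle=True)
a=cv2.imread("pics/p3_scene.png")[210:310,240:390]; b=f["img"][:300,100:560]
a=cv2.resize(a,None,fx=3,fy=3,interpolation=cv2.INTER_CUBIC)[:,:340]
cv2.imwrite("pics/v3.png",np.hstack([a[:300],b]))
E
```

```text
scene tray [584.  185.5] [107.5 139.4] 87.0 station xy [   0.8 -106.7]
side tray [580.6 143. ] [ 20.4 137.2] 87.44 station xy [   0.2 -149.3]
[575.4  12.8 213.6] [ 0.2  0.4 -0.5]
```

View pics/v3.png

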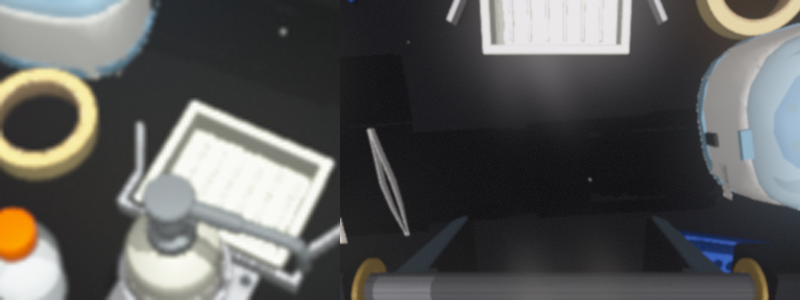

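Left: scene crop with the tray in the stop. Right: wrist view with the tray's front edge centred between the two horns. I want a finer check of gap and angle.

```bash
python3 - <<'E'
from h import *
def line(q):
    vx,vy,x0,y0=cv2.fitLine(q.astype(np.float32),cv2.DIST_HUBER,0,.01,.01).ravel(); return np.degrees(np.arctan(vy/vx)), y0+(584-x0)*vy/vx, len(q)
acc=[]
for n in("scene","side"):
  for k in range(3):
    f=env.grab_frame(n); W=cloud(f); P=W.reshape(-1,3); b=f["img"].reshape(-1,3).astype(int)
    u=cv2.resize(cv2.cvtColor(f["img"],cv2.COLOR_BGR2GRAY),None,fx=4,fy=4,interpolation=cv2.INTER_CUBIC)
    m=(u>110).astype(np.uint8); cs,_=cv2.findContours(m,cv2.RETR_LIST,cv2.CHAIN_APPROX_NONE)
    q=np.vstack([c.reshape(-1,2) for c in cs])/4.-.375
    q=np.array([ray(f,*p,38)[:2] for p in q])
    out=q[(q[:,0]>525)&(q[:,0]<635)&(abs(q[:,1]-134)<9)]
    q2=P[(P[:,2]>14)&(P[:,2]<24)&(P[:,0]>505)&(P[:,0]<665)&(P[:,1]>228)&(P[:,1]<256)][:,:2]
    print(n,"front edge",np.round(line(out),2),"stop back",np.round(line(q2),2))
f=wf(np.load("w2.npy",allow_pickle=True).item()); u=cv2.cvtColor(f["img"],cv2.COLOR_BGR2GRAY)
cs,_=cv2.findContours((u>110).astype(np.uint8),cv2.RETR_LIST,cv2.CHAIN_APPROX_NONE); q=np.vstack([c.reshape(-1,2) for c in cs]); q=q[q[:,1]<80]
q=np.array([ray(f,*p,38)[:2] for p in q]); print("wrist",np.round(line(q[(q[:,0]>525)&(q[:,0]<635)&(abs(q[:,1]-134)<9)]),2))
E
```

```text
scene front edge [ -3.74 130.43 150.  ] stop back [ -2.9  239.49 104.  ]
scene front edge [ -3.74 130.43 150.  ] stop back [ -3.3 239.4 100. ]
scene front edge [ -3.74 130.43 150.  ] stop back [ -3.13 239.69 103.  ]
side front edge [ -3.76 131.44 189.  ] stop back [ -3.16 240.76 146.  ]
side front edge [ -3.76 131.42 189.  ] stop back [ -3.19 240.65 150.  ]
side front edge [ -3.75 131.45 189.  ] stop back [ -3.3 240.6 144. ]
wrist [ -3.73 130.6  117.  ]
```

Front edge angle matches the station's yaw (-3.74° vs -3.7°), so it is square. The depth reading allows for 1–3 mm short, so I'll nudge it again gently with force feedback.

```bash
python3 -c "
from h import *
d(580.4,98,12.6,86.3); print(env.state()['ee_rot'])"
```

```text
delta [84.4, 0.2, 199.2] roll 0.01
[-1.79882309e+02  3.27215051e-03  8.63712208e+01]
```

Emit:
arm_command(
  rows=[
    {"delta_pos":[40,0,0],"roll":0,"jaw":100},
    {"delta_pos":[75,0,0],"roll":0,"jaw":100},
    {"delta_pos":[75,0,40],"roll":0,"jaw":100},
    {"delta_pos":[75,0,80],"roll":0,"jaw":100},
    {"delta_pos":[75,0,120],"roll":0,"jaw":100},
    {"delta_pos":[75,0,160],"roll":0,"jaw":100},
    {"delta_pos":[75,0,190],"roll":0,"jaw":100},
    {"delta_pos":[75,0,201],"roll":0,"jaw":100},
    {"delta_pos":[80,0,201],"roll":0,"jaw":100},
    {"delta_pos":[88,0,201],"roll":0,"jaw":100},
    {"delta_pos":[94,0,201],"roll":0,"jaw":100},
    {"delta_pos":[98,0,201],"roll":0,"jaw":100},
    {"delta_pos":[100,0,201],"roll":0,"jaw":100},
    {"delta_pos":[100,0,201],"roll":0,"jaw":100},
  ],
)

```text
time_s: 7.3
ee_pos: [582.5, 113.7, 13.3]
ee_rot: [179.8, -0.0, 86.4]
force: [0.3, 0.1, 0.1]
gripper_width: 91.4
gripper_force: 0.0
```

Emit:
arm_command(
  rows=[
    {"delta_pos":[1,0,0],"roll":0,"jaw":100},
    {"delta_pos":[1,0,0],"roll":0,"jaw":100},
    {"delta_pos":[1,0,0],"roll":0,"jaw":100},
  ],
)

```text
time_s: 7.55
ee_pos: [581.8, 113.6, 12.2]
ee_rot: [180.0, 0.0, 86.3]
force: [0.4, -0.2, 0.3]
gripper_width: 91.3
gripper_force: 0.0
```

Emit:
arm_command(
  rows=[
    {"delta_pos":[1.5,0,0],"roll":0,"jaw":100},
    {"delta_pos":[1.5,0,0],"roll":0,"jaw":100},
    {"delta_pos":[1.5,0,0],"roll":0,"jaw":100},
  ],
)

```text
time_s: 7.8
ee_pos: [581.8, 114.6, 12.0]
ee_rot: [-180.0, 0.1, 86.3]
force: [-0.7, -3.2, 1.0]
gripper_width: 91.4
gripper_force: 1.8
```

Emit:
arm_command(
  rows=[
    {"delta_pos":[1.5,0,0],"roll":0,"jaw":100},
    {"delta_pos":[1.5,0,0],"roll":0,"jaw":100},
    {"delta_pos":[1.5,0,0],"roll":0,"jaw":100},
    {"delta_pos":[1.5,0,0],"roll":0,"jaw":100},
  ],
)

```text
time_s: 8.13
ee_pos: [581.7, 114.7, 12.0]
ee_rot: [-180.0, 0.2, 86.3]
force: [-0.9, -8.9, 2.6]
gripper_width: 91.2
gripper_force: 4.5
```

```bash
python3 -c "
from h import *
tray('p4')
f=env.grab_frame('side'); a=f['img'][230:340,275:395]; cv2.imwrite('pics/v4.png',cv2.resize(a,None,fx=5,fy=5,interpolation=cv2.INTER_CUBIC))"
```

```text
scene tray [583.8 186.4] [107.3 139.7] 87.16 station xy [   0.6 -105.8]
side tray [580.1 143. ] [ 20.8 136.1] 87.89 station xy [  -0.3 -149.3]
```

View pics/v4.png

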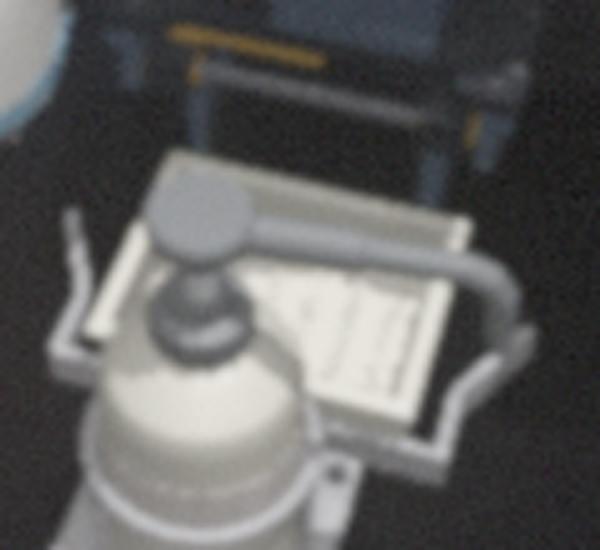

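The tray's back rim lies along the stop, and the tool stalls at the same place (114.7) with 9 N, so it is home. I'm backing off and rising.

Emit:
arm_command(
  rows=[
    {"delta_pos":[-3,0,0],"roll":0,"jaw":100},
    {"delta_pos":[-12,0,0],"roll":0,"jaw":100},
    {"delta_pos":[-25,0,-20],"roll":0,"jaw":100},
    {"delta_pos":[-25,0,-60],"roll":0,"jaw":100},
    {"delta_pos":[-25,0,-100],"roll":0,"jaw":60},
    {"delta_pos":[-25,0,-140],"roll":0,"jaw":45},
    {"delta_pos":[-25,0,-180],"roll":0,"jaw":45},
    {"delta_pos":[-25,0,-218],"roll":0,"jaw":45},
    {"delta_pos":[-25,0,-218],"roll":0,"jaw":45},
    {"delta_pos":[-25,0,-218],"roll":0,"jaw":45},
  ],
)

```text
time_s: 9.12
ee_pos: [581.5, 92.1, 232.6]
ee_rot: [179.7, -0.1, 86.3]
force: [-0.2, -0.2, -0.3]
gripper_width: 53.4
gripper_force: 0.0
```

```bash
python3 -c "
from h import *
d(519.8,289.3,230,1.8); s=env.state(); print(s['ee_pos'])"
```

```text
delta [192.9, -74.3, 2.6] roll 16.9
[581.52134289  92.05247181 232.59227401]
```

Emit:
arm_command(
  rows=[
    {"delta_pos":[38,-15,0],"roll":1.4,"jaw":40},
    {"delta_pos":[76,-30,0],"roll":2.8,"jaw":40},
    {"delta_pos":[114,-45,0],"roll":4.2,"jaw":40},
    {"delta_pos":[152,-60,0],"roll":5.6,"jaw":40},
    {"delta_pos":[193,-74.5,0],"roll":7,"jaw":40},
    {"delta_pos":[193,-74.5,0],"roll":8.4,"jaw":40},
    {"delta_pos":[193,-74.5,0],"roll":9.8,"jaw":40},
    {"delta_pos":[193,-74.5,0],"roll":11.2,"jaw":40},
    {"delta_pos":[193,-74.5,0],"roll":12.6,"jaw":40},
    {"delta_pos":[193,-74.5,0],"roll":14,"jaw":40},
    {"delta_pos":[193,-74.5,0],"roll":15.4,"jaw":40},
    {"delta_pos":[193,-74.5,0],"roll":16.9,"jaw":40},
    {"delta_pos":[193,-74.5,0],"roll":16.9,"jaw":40},
    {"delta_pos":[193,-74.5,0],"roll":16.9,"jaw":40},
  ],
)

```text
time_s: 10.28
ee_pos: [517.7, 288.9, 228.1]
ee_rot: [179.9, 0.2, 1.9]
force: [0.3, -0.3, -0.4]
gripper_width: 36.7
gripper_force: 0.0
```

```bash
python3 - <<'E'
from h import *
s=env.state(); f=env.grab_frame("wrist"); f["s"]=s; f=wf(f); print(np.round(s["ee_pos"],1),np.round(s["ee_rot"],1),s["qpos"][5])
cv2.imwrite("pics/w5.png",f["img"]); np.save("w5.npy",f,allow_pickle=True)
W=cloud(f).reshape(-1,3); m=(W[:,2]>182)&(W[:,2]<190)&(abs(W[:,0]-590)<30)&(abs(W[:,1]-292)<30); print(m.sum(),W[m].mean(0),np.ptp(W[m],0))
m=(W[:,2]>170)&(W[:,2]<188)&(W[:,0]>480)&(W[:,0]<555)&(abs(W[:,1]-290)<20); print("spout",m.sum(),W[m].mean(0) if m.any() else 0)
E
```

```text
[517.7 288.9 228.1] [179.9   0.2   1.9] 116.09788421834615
3239 [590.02906302 288.46042681 183.99393889] [50.1576121  37.45562895  5.14318866]
spout 1575 [526.4339089  285.98005488 180.53034065]
```

View pics/w5.png

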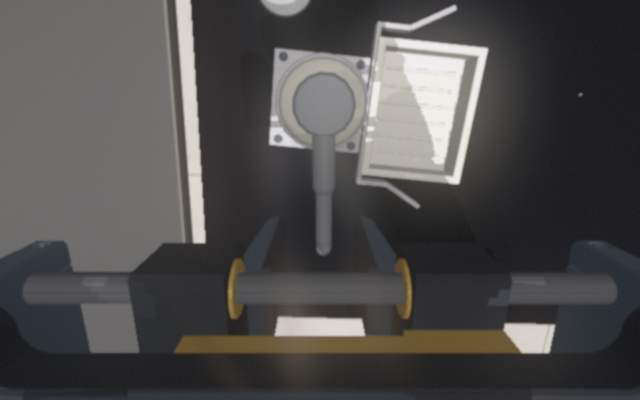

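The spout shows between the open fingers at col 323, and from above the tray's long side lies flat on the stop. I'll lower to straddle the tube, swing about the axis, then close lightly to set the angle.

Emit:
arm_command(
  rows=[
    {"delta_pos":[0,0,30],"roll":0,"jaw":40},
    {"delta_pos":[0,0,55],"roll":0,"jaw":40},
    {"delta_pos":[0,0,68],"roll":0,"jaw":40},
    {"delta_pos":[0,0,68],"roll":0,"jaw":40},
    {"delta_pos":[0,0,68],"roll":0,"jaw":40},
  ],
)

```text
time_s: 10.75
ee_pos: [518.0, 289.1, 161.2]
ee_rot: [180.0, 0.1, 1.9]
force: [1.2, 0.0, 0.2]
gripper_width: 36.5
gripper_force: 0.0
```

Emit:
arm_command(
  rows=[
    {"delta_pos":[0.5,8.2,0],"roll":-1.3,"jaw":40},
    {"delta_pos":[1.9,16.3,0],"roll":-2.6,"jaw":40},
    {"delta_pos":[4.1,24.1,0],"roll":-3.9,"jaw":40},
    {"delta_pos":[7.3,31.7,0],"roll":-5.2,"jaw":40},
    {"delta_pos":[11.3,38.8,0],"roll":-6.5,"jaw":40},
    {"delta_pos":[16.1,45.5,0],"roll":-7.8,"jaw":40},
    {"delta_pos":[21.6,51.6,0],"roll":-9.1,"jaw":40},
    {"delta_pos":[27.8,57,0],"roll":-10.4,"jaw":40},
    {"delta_pos":[34.5,61.6,0],"roll":-11.7,"jaw":40},
    {"delta_pos":[41.7,65.5,0],"roll":-13,"jaw":40},
    {"delta_pos":[49.4,68.6,0],"roll":-14.3,"jaw":40},
    {"delta_pos":[57.3,70.7,0],"roll":-15.6,"jaw":40},
    {"delta_pos":[65.4,72,0],"roll":-16.9,"jaw":40},
    {"delta_pos":[65.4,72,0],"roll":-16.9,"jaw":40},
    {"delta_pos":[65.4,72,0],"roll":-16.9,"jaw":40},
  ],
)

```text
time_s: 12.0
ee_pos: [586.8, 219.5, 163.1]
ee_rot: [179.9, -0.1, 86.2]
force: [-1.4, -0.2, 0.8]
gripper_width: 36.3
gripper_force: 0.0
```

Emit:
arm_command(
  rows=[
    {"delta_pos":[0,0,0],"roll":0,"jaw":20},
    {"delta_pos":[0,0,0],"roll":0,"jaw":14},
    {"delta_pos":[0,0,0],"roll":0,"jaw":14},
    {"delta_pos":[0,0,0],"roll":0,"jaw":14},
    {"delta_pos":[0,0,0],"roll":0,"jaw":14},
    {"delta_pos":[0,0,0],"roll":0,"jaw":14},
  ],
  squeeze=3,
)

```text
time_s: 12.5
ee_pos: [585.8, 219.3, 162.0]
ee_rot: [-180.0, 0.0, 86.3]
force: [-0.5, 0.4, 0.8]
gripper_width: 13.2
gripper_force: 3.0
```

```bash
python3 - <<'E'
from h import *
C=np.array([590,291.])
for n in("scene","side"):
    f=env.grab_frame(n); W=cloud(f).reshape(-1,3); r=np.hypot(*(W[:,:2]-C).T); a=np.degrees(np.arctan2(*(W[:,:2]-C).T[::-1]))
    for lo,hi,z0,z1 in((30,52,165,190),(85,108,135,185)):
        m=(W[:,2]>z0)&(W[:,2]<z1)&(r>lo)&(r<hi)&(W[:,1]<285)&(a<-60)&(a>-130); print(n,lo,m.sum(),W[m].mean(0).round(1),np.median(a[m]).round(1))
E
```

```text
scene 30 60 [586.1 250.5 183.3] -96.3
scene 85 1 [568.6 202.7 177.5] -103.7
side 30 78 [585.9 250.6 181.8] -96.8
side 85 3 [568.4 207.6 177.8] -104.5
```

Emit:
arm_command(
  rows=[
    {"delta_pos":[0,0,0],"roll":0,"jaw":20},
    {"delta_pos":[0,0,0],"roll":0,"jaw":40},
    {"delta_pos":[0,0,0],"roll":0,"jaw":45},
    {"delta_pos":[0,0,-15],"roll":0,"jaw":45},
    {"delta_pos":[0,0,-45],"roll":0,"jaw":45},
    {"delta_pos":[-30,0,-80],"roll":0,"jaw":45},
    {"delta_pos":[-70,0,-80],"roll":0,"jaw":20},
    {"delta_pos":[-70,0,-80],"roll":0,"jaw":0},
    {"delta_pos":[-70,0,-80],"roll":0,"jaw":0},
  ],
)

```text
time_s: 13.35
ee_pos: [581.8, 147.9, 242.7]
ee_rot: [179.9, -0.0, 86.1]
force: [0.5, 0.1, -0.4]
gripper_width: 24.0
gripper_force: 0.0
```

```bash
python3 - <<'E'
from h import *
C=np.array([590,291.])
s=env.state(); fw=env.grab_frame("wrist"); fw["s"]=s; fw=wf(fw)
cv2.imwrite("pics/w6.png",fw["img"])
for n,f in(("scene",env.grab_frame("scene")),("side",env.grab_frame("side")),("wrist",fw)):
    cv2.imwrite(f"pics/6{n}.png",f["img"])
    W=cloud(f).reshape(-1,3)
    m=(W[:,2]>182.5)&(W[:,2]<189)&(np.hypot(*(W[:,:2]-C).T)<24); c=W[m][:,:2].mean(0) if m.any() else C
    r=np.hypot(*(W[:,:2]-C).T); a=np.degrees(np.arctan2(*(W[:,:2]-C).T[::-1]))
    print(n,"cap",m.sum(),c.round(1))
    for lo,hi in((35,60),(60,80),(80,98)):
        m=(W[:,2]>165)&(W[:,2]<190)&(r>lo)&(r<hi)&(a<-60)&(a>-130)
        if m.any(): print("  ",lo,m.sum(),W[m].mean(0).round(1),np.median(a[m]).round(1))
print(s["ee_pos"].round(1) if hasattr(s["ee_pos"],"round") else s["ee_pos"]); d(590,290.8,195,86.3)
E
```

```text
scene cap 232 [589.9 290.1]
   35 66 [585.9 244.8 183.1] -95.9
   60 38 [584.2 221.2 181.9] -95.0
   80 32 [582.6 202.9 181.6] -95.3
side cap 298 [590.5 291.6]
   35 76 [585.5 245.6 181.8] -96.5
   60 48 [584.4 221.9 180.3] -94.7
   80 36 [582.1 203.5 179.8] -95.6
wrist cap 918 [590.6 276.6]
   35 955 [587.9 244.1 181.5] -92.6
   60 517 [586.1 221.4 180.2] -93.2
   80 425 [584.6 202.4 180. ] -93.3
[581.8 147.9 242.7]
delta [140.9, -0.3, 46.1] roll 0.01
```

View pics/w6.png

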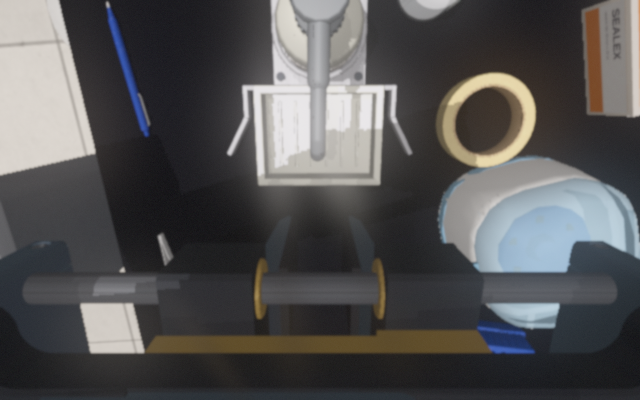

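The wrist view shows the spout over the tray's middle (outlet near (318,155)) and the tray square between the horns. Now over to the cap.

Emit:
arm_command(
  rows=[
    {"delta_pos":[35,0,0],"roll":0,"jaw":0},
    {"delta_pos":[70,0,0],"roll":0,"jaw":0},
    {"delta_pos":[105,0,10],"roll":0,"jaw":0},
    {"delta_pos":[130,0,25],"roll":0,"jaw":0},
    {"delta_pos":[141,0,40],"roll":0,"jaw":0},
    {"delta_pos":[141,0,46],"roll":0,"jaw":0},
    {"delta_pos":[141,0,46],"roll":0,"jaw":0},
    {"delta_pos":[141,0,46],"roll":0,"jaw":0},
    {"delta_pos":[141,0,46],"roll":0,"jaw":0},
  ],
)

```text
time_s: 14.25
ee_pos: [591.0, 289.6, 196.8]
ee_rot: [179.9, -0.0, 86.3]
force: [0.8, 0.7, 0.4]
gripper_width: 0.9
gripper_force: 0.0
```

Emit:
arm_command(
  rows=[
    {"delta_pos":[0,0,5],"roll":0,"jaw":0},
    {"delta_pos":[0,0,10],"roll":0,"jaw":0},
    {"delta_pos":[0,0,14],"roll":0,"jaw":0},
    {"delta_pos":[0,0,18],"roll":0,"jaw":0},
    {"delta_pos":[0,0,22],"roll":0,"jaw":0},
    {"delta_pos":[0,0,25],"roll":0,"jaw":0},
    {"delta_pos":[0,0,27],"roll":0,"jaw":0},
    {"delta_pos":[0,0,28],"roll":0,"jaw":0},
    {"delta_pos":[0,0,28],"roll":0,"jaw":0},
  ],
)

```text
time_s: 15.0
ee_pos: [591.2, 289.7, 170.0]
ee_rot: [179.8, -0.0, 86.3]
force: [-1.5, -1.8, 10.2]
gripper_width: 0.7
gripper_force: 5.1
```

Emit:
arm_command(
  rows=[
    {"delta_pos":[0,0,2],"roll":0,"jaw":0},
    {"delta_pos":[0,0,4],"roll":0,"jaw":0},
    {"delta_pos":[0,0,5],"roll":0,"jaw":0},
    {"delta_pos":[0,0,5],"roll":0,"jaw":0},
  ],
)

```text
time_s: 15.33
ee_pos: [591.4, 289.8, 167.3]
ee_rot: [179.7, -0.1, 86.3]
force: [-3.6, -3.0, 18.3]
gripper_width: 0.6
gripper_force: 8.9
```

Emit:
arm_command(
  rows=[
    {"delta_pos":[0,0,-4],"roll":0,"jaw":0},
    {"delta_pos":[0,0,-10],"roll":0,"jaw":0},
    {"delta_pos":[0,0,-18],"roll":0,"jaw":0},
    {"delta_pos":[0,0,-26],"roll":0,"jaw":0},
    {"delta_pos":[0,0,-33],"roll":0,"jaw":0},
    {"delta_pos":[0,0,-33],"roll":0,"jaw":0},
    {"delta_pos":[0,0,-33],"roll":0,"jaw":0},
    {"delta_pos":[0,0,-33],"roll":0,"jaw":0},
    {"delta_pos":[0,0,-33],"roll":0,"jaw":0},
    {"delta_pos":[0,0,-33],"roll":0,"jaw":0},
  ],
)

```text
time_s: 16.17
ee_pos: [590.3, 290.1, 195.1]
ee_rot: [-179.9, 0.0, 86.3]
force: [0.1, -0.3, -0.3]
gripper_width: 0.2
gripper_force: 0.0
```

```bash
cat >> h.py <<'E'
def pump():
    C=np.array([590,291.])
    for n in("scene","side"):
        f=env.grab_frame(n); W=cloud(f).reshape(-1,3); r=np.hypot(*(W[:,:2]-C).T); a=np.degrees(np.arctan2(*(W[:,:2]-C).T[::-1]))
        for lo,hi in((35,60),(60,80),(80,98)):
            m=(W[:,2]>160)&(W[:,2]<187)&(r>lo)&(r<hi)&(a<-60)&(a>-130)
            if m.any(): print(n,lo,m.sum(),W[m].mean(0).round(1),np.median(a[m]).round(1))
E
python3 -c "
from h import *
pump()"
```

```text
side 35 43 [582.8 244.2 180.9] -99.3
side 60 27 [583.4 225.4 180.1] -96.2
side 80 16 [581.6 198.9 179.3] -95.5
```

The cap is back up and the spout unmoved. Two more strokes.

Emit:
arm_command(
  rows=[
    {"delta_pos":[0,0,6],"roll":0,"jaw":0},
    {"delta_pos":[0,0,12],"roll":0,"jaw":0},
    {"delta_pos":[0,0,17],"roll":0,"jaw":0},
    {"delta_pos":[0,0,22],"roll":0,"jaw":0},
    {"delta_pos":[0,0,27],"roll":0,"jaw":0},
    {"delta_pos":[0,0,31],"roll":0,"jaw":0},
    {"delta_pos":[0,0,33],"roll":0,"jaw":0},
    {"delta_pos":[0,0,33],"roll":0,"jaw":0},
    {"delta_pos":[0,0,33],"roll":0,"jaw":0},
  ],
)

```text
time_s: 17.02
ee_pos: [591.2, 290.5, 167.3]
ee_rot: [179.8, -0.1, 86.3]
force: [-4.3, -2.0, 19.1]
gripper_width: 0.6
gripper_force: 9.6
```

Emit:
arm_command(
  rows=[
    {"delta_pos":[0,0,-4],"roll":0,"jaw":0},
    {"delta_pos":[0,0,-10],"roll":0,"jaw":0},
    {"delta_pos":[0,0,-18],"roll":0,"jaw":0},
    {"delta_pos":[0,0,-26],"roll":0,"jaw":0},
    {"delta_pos":[0,0,-33],"roll":0,"jaw":0},
    {"delta_pos":[0,0,-33],"roll":0,"jaw":0},
    {"delta_pos":[0,0,-33],"roll":0,"jaw":0},
    {"delta_pos":[0,0,-33],"roll":0,"jaw":0},
    {"delta_pos":[0,0,-33],"roll":0,"jaw":0},
    {"delta_pos":[0,0,-33],"roll":0,"jaw":0},
  ],
)

```text
time_s: 17.85
ee_pos: [590.3, 290.1, 195.1]
ee_rot: [-179.9, 0.0, 86.3]
force: [-0.3, 0.4, 0.1]
gripper_width: 0.6
gripper_force: 0.0
```

Emit:
arm_command(
  rows=[
    {"delta_pos":[0,0,6],"roll":0,"jaw":0},
    {"delta_pos":[0,0,12],"roll":0,"jaw":0},
    {"delta_pos":[0,0,17],"roll":0,"jaw":0},
    {"delta_pos":[0,0,22],"roll":0,"jaw":0},
    {"delta_pos":[0,0,27],"roll":0,"jaw":0},
    {"delta_pos":[0,0,31],"roll":0,"jaw":0},
    {"delta_pos":[0,0,33],"roll":0,"jaw":0},
    {"delta_pos":[0,0,33],"roll":0,"jaw":0},
    {"delta_pos":[0,0,33],"roll":0,"jaw":0},
  ],
)

```text
time_s: 18.6
ee_pos: [591.1, 290.5, 167.3]
ee_rot: [179.8, -0.1, 86.3]
force: [-4.6, -2.8, 18.8]
gripper_width: 0.7
gripper_force: 9.7
```

Emit:
arm_command(
  rows=[
    {"delta_pos":[0,0,-4],"roll":0,"jaw":0},
    {"delta_pos":[0,0,-10],"roll":0,"jaw":0},
    {"delta_pos":[0,0,-18],"roll":0,"jaw":0},
    {"delta_pos":[0,0,-26],"roll":0,"jaw":0},
    {"delta_pos":[0,0,-33],"roll":0,"jaw":0},
    {"delta_pos":[0,0,-33],"roll":0,"jaw":0},
    {"delta_pos":[0,0,-33],"roll":0,"jaw":0},
    {"delta_pos":[0,0,-60],"roll":0,"jaw":0},
    {"delta_pos":[-40,0,-60],"roll":0,"jaw":0},
    {"delta_pos":[-80,0,-60],"roll":0,"jaw":0},
    {"delta_pos":[-120,0,-60],"roll":0,"jaw":0},
    {"delta_pos":[-160,0,-60],"roll":0,"jaw":0},
    {"delta_pos":[-200,0,-60],"roll":0,"jaw":0},
    {"delta_pos":[-240,0,-60],"roll":0,"jaw":0},
    {"delta_pos":[-280,0,-60],"roll":0,"jaw":0},
    {"delta_pos":[-320,0,-60],"roll":0,"jaw":0},
    {"delta_pos":[-360,0,-60],"roll":0,"jaw":0},
    {"delta_pos":[-400,0,-60],"roll":0,"jaw":0},
    {"delta_pos":[-400,0,-60],"roll":0,"jaw":0},
    {"delta_pos":[-400,0,-60],"roll":0,"jaw":0},
  ],
)

```text
time_s: 20.27
ee_pos: [564.1, -110.8, 221.8]
ee_rot: [-179.9, -0.0, 86.1]
force: [0.1, 0.1, 0.4]
gripper_width: 0.8
gripper_force: 0.0
```

```bash
python3 -c "
from h import *
pump();tray('p7')
d(570,-290,180,86.3); print(env.state()['ee_pos'])"
```

```text
scene 35 62 [585.9 244.8 183.2] -95.4
scene 60 37 [584.2 221.9 181.7] -95.0
scene 80 33 [582.7 203.4 181.3] -95.1
side 35 82 [585.7 245.2 181.5] -95.8
side 60 43 [584.4 221.1 180.7] -94.8
side 80 40 [581.8 202.3 178.4] -95.7
scene tray [564.8 184.9] [104.3 101.1] 86.43 station xy [ -18.2 -108.5]
side tray [564.5 184.8] [100.7 100.5] 86.54 station xy [ -18.5 -108.6]
delta [-181.8, 16.6, 42.5] roll 0.02
[ 564.81433977 -107.54638444  222.51737945]
```

All three strokes bottomed with 18–19 N, and the spout angle is unchanged. I'll look at the timer with the wrist camera next.

Emit:
arm_command(
  rows=[
    {"delta_pos":[-40,-5,0],"roll":0,"jaw":0},
    {"delta_pos":[-80,-8,0],"roll":0,"jaw":0},
    {"delta_pos":[-120,-8,0],"roll":0,"jaw":0},
    {"delta_pos":[-160,-8,0],"roll":0,"jaw":0},
    {"delta_pos":[-160,-8,0],"roll":0,"jaw":0},
    {"delta_pos":[-160,-8,0],"roll":0,"jaw":0},
    {"delta_pos":[-160,-8,0],"roll":0,"jaw":0},
  ],
)

```text
time_s: 21.05
ee_pos: [546.9, -266.6, 222.7]
ee_rot: [-180.0, -0.1, 86.4]
force: [0.8, 0.6, 0.3]
gripper_width: 0.7
gripper_force: 0.0
```

```bash
python3 - <<'E'
from h import *
s=env.state(); f=env.grab_frame("wrist"); f["s"]=s; f=wf(f); cv2.imwrite("pics/w8.png",f["img"]); print(s["ee_pos"],s["ee_rot"])
hsv=cv2.cvtColor(f["img"],cv2.COLOR_BGR2HSV); g=hsv[...,2]
W=cloud(f); m=((W[...,2]>29)&(W[...,2]<40)&(W[...,1]>-290)&(W[...,1]<-140)&(g<110)&(W[...,0]>515)&(W[...,0]<575)).astype(np.uint8)
n,l,st,ce=cv2.connectedComponentsWithStats(m)
for i in range(1,n):
    if st[i,4]>80: print(st[i].tolist(),ce[i].round(1),ray(f,*ce[i],34).round(1),W[l==i].mean(0).round(1))
E
```

```text
[ 546.88345834 -266.62429111  222.69108493] [-1.79974418e+02 -5.98339726e-02  8.63723395e+01]
[298, 78, 20, 20, 310] [307.3  87.6] [ 540.7 -177.6   34. ] [ 540.7 -177.6   33.1]
[304, 114, 19, 20, 283] [313.5 123.3] [ 544.6 -213.1   34. ] [ 544.5 -213.1   33.1]
[309, 146, 22, 28, 477] [319.6 159.8] [ 548.6 -251.3   34. ] [ 548.6 -251.5   33. ]
```

View pics/w8.png

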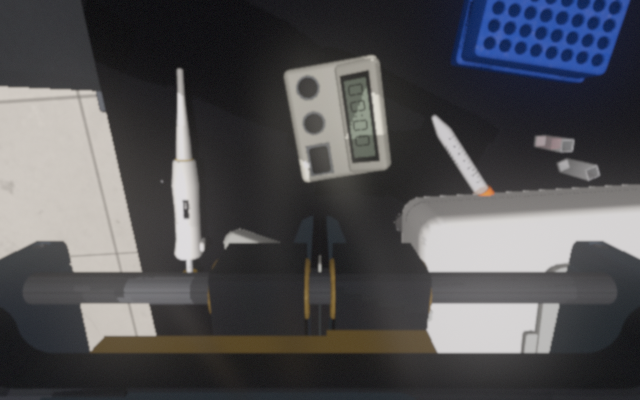

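The wrist view shows clear at (307,88), minute at (313,123), start at (320,160); spacings measure 35.7 and 38.4 mm, which matches. I'll check that nothing tall stands under the gripper body.

```bash
python3 - <<'E'
from h import *
s=env.state(); f=env.grab_frame("wrist"); f["s"]=s; f=wf(f)
f0=np.load("scene0.npy",allow_pickle=True).item(); f1=np.load("side0.npy",allow_pickle=True).item()
for f in(f,f0,f1):
    W=cloud(f).reshape(-1,3)
    for y0,y1 in((-400,-340),(-340,-310),(-310,-285),(-285,-130)):
        m=(W[:,0]>440)&(W[:,0]<660)&(W[:,1]>y0)&(W[:,1]<y1)&(W[:,2]>40)&(W[:,2]<140); print(y0,m.sum(),W[m].min(0).round() if m.any() else 0,W[m].max(0).round() if m.any() else 0)
d(540.5,-175.5,45,86.4)
E
```

```text
-400 406 [ 539. -400.   40.] [ 660. -340.  108.]
-340 1233 [ 450. -340.   40.] [ 660. -310.  108.]
-310 128 [ 651. -310.   40.] [ 660. -307.   81.]
-285 2068 [ 590. -265.   40.] [ 620. -154.   46.]
-400 719 [ 446. -400.   40.] [ 660. -340.  137.]
-340 319 [ 447. -340.   40.] [ 660. -310.  130.]
-310 31 [ 648. -310.   41.] [ 660. -303.   85.]
-285 184 [ 583. -262.   40.] [ 619. -150.   50.]
-400 543 [ 449. -400.   40.] [ 660. -340.  134.]
-340 359 [ 450. -340.   40.] [ 660. -310.  127.]
-310 40 [ 648. -310.   40.] [ 660. -301.   82.]
-285 138 [ 588. -259.   40.] [ 618. -151.   47.]
delta [90.0, -12.1, 178.0] roll 0.01
```

Emit:
arm_command(
  rows=[
    {"delta_pos":[40,-5,0],"roll":0,"jaw":0},
    {"delta_pos":[80,-10,20],"roll":0,"jaw":0},
    {"delta_pos":[90,-12,55],"roll":0,"jaw":0},
    {"delta_pos":[90,-12,95],"roll":0,"jaw":0},
    {"delta_pos":[90,-12,135],"roll":0,"jaw":0},
    {"delta_pos":[90,-12,165],"roll":0,"jaw":0},
    {"delta_pos":[90,-12,178],"roll":0,"jaw":0},
    {"delta_pos":[90,-12,178],"roll":0,"jaw":0},
    {"delta_pos":[90,-12,178],"roll":0,"jaw":0},
    {"delta_pos":[90,-12,178],"roll":0,"jaw":0},
  ],
)

```text
time_s: 21.98
ee_pos: [541.7, -177.1, 46.5]
ee_rot: [179.8, 0.0, 86.4]
force: [0.8, -0.8, -0.3]
gripper_width: 0.2
gripper_force: 0.0
```

Emit:
arm_command(
  rows=[
    {"delta_pos":[0,0,5],"roll":0,"jaw":0},
    {"delta_pos":[0,0,9],"roll":0,"jaw":0},
    {"delta_pos":[0,0,12],"roll":0,"jaw":0},
    {"delta_pos":[0,0,15],"roll":0,"jaw":0},
    {"delta_pos":[0,0,17],"roll":0,"jaw":0},
    {"delta_pos":[0,0,18],"roll":0,"jaw":0},
    {"delta_pos":[0,0,18],"roll":0,"jaw":0},
  ],
)

```text
time_s: 22.57
ee_pos: [540.9, -177.7, 29.1]
ee_rot: [179.9, 0.0, 86.3]
force: [-2.4, 2.0, 14.3]
gripper_width: 0.6
gripper_force: 7.2
```

Emit:
arm_command(
  rows=[
    {"delta_pos":[0,0,-8],"roll":0,"jaw":0},
    {"delta_pos":[0,0,-22],"roll":0,"jaw":0},
    {"delta_pos":[0,0,-22],"roll":0,"jaw":0},
    {"delta_pos":[-18,3,-22],"roll":0,"jaw":0},
    {"delta_pos":[-34,5.7,-22],"roll":0,"jaw":0},
    {"delta_pos":[-34,5.7,-22],"roll":0,"jaw":0},
    {"delta_pos":[-34,5.7,-22],"roll":0,"jaw":0},
    {"delta_pos":[-34,5.7,-14],"roll":0,"jaw":0},
    {"delta_pos":[-34,5.7,-9],"roll":0,"jaw":0},
    {"delta_pos":[-34,5.7,-6],"roll":0,"jaw":0},
    {"delta_pos":[-34,5.7,-3],"roll":0,"jaw":0},
    {"delta_pos":[-34,5.7,-1],"roll":0,"jaw":0},
    {"delta_pos":[-34,5.7,0],"roll":0,"jaw":0},
    {"delta_pos":[-34,5.7,0],"roll":0,"jaw":0},
  ],
)

```text
time_s: 23.73
ee_pos: [543.3, -211.3, 29.1]
ee_rot: [-179.9, -0.0, 86.3]
force: [-5.9, 2.0, 17.4]
gripper_width: 0.3
gripper_force: 8.4
```

Emit:
arm_command(
  rows=[
    {"delta_pos":[0,0,-8],"roll":0,"jaw":0},
    {"delta_pos":[0,0,-22],"roll":0,"jaw":0},
    {"delta_pos":[0,0,-22],"roll":0,"jaw":0},
    {"delta_pos":[-19,3.5,-22],"roll":0,"jaw":0},
    {"delta_pos":[-37.5,6.9,-22],"roll":0,"jaw":0},
    {"delta_pos":[-37.5,6.9,-22],"roll":0,"jaw":0},
    {"delta_pos":[-37.5,6.9,-22],"roll":0,"jaw":0},
    {"delta_pos":[-37.5,6.9,-14],"roll":0,"jaw":0},
    {"delta_pos":[-37.5,6.9,-9],"roll":0,"jaw":0},
    {"delta_pos":[-37.5,6.9,-6],"roll":0,"jaw":0},
    {"delta_pos":[-37.5,6.9,-3],"roll":0,"jaw":0},
    {"delta_pos":[-37.5,6.9,-1],"roll":0,"jaw":0},
    {"delta_pos":[-37.5,6.9,0],"roll":0,"jaw":0},
    {"delta_pos":[-37.5,6.9,0],"roll":0,"jaw":0},
  ],
)

```text
time_s: 24.9
ee_pos: [547.7, -248.7, 29.1]
ee_rot: [-179.9, -0.0, 86.3]
force: [-5.8, 3.2, 15.8]
gripper_width: 0.6
gripper_force: 8.2
```

Emit:
arm_command(
  rows=[
    {"delta_pos":[0,0,-8],"roll":0,"jaw":0},
    {"delta_pos":[0,0,-30],"roll":0,"jaw":0},
    {"delta_pos":[0,0,-70],"roll":0,"jaw":0},
    {"delta_pos":[0,0,-110],"roll":0,"jaw":0},
    {"delta_pos":[0,0,-150],"roll":0,"jaw":0},
    {"delta_pos":[0,0,-190],"roll":0,"jaw":0},
    {"delta_pos":[0,0,-190],"roll":0,"jaw":0},
    {"delta_pos":[0,0,-190],"roll":0,"jaw":0},
  ],
)

```text
time_s: 25.57
ee_pos: [549.6, -250.0, 219.6]
ee_rot: [179.7, 0.1, 86.3]
force: [0.1, 0.1, -0.5]
gripper_width: 0.5
gripper_force: 0.0
```

```bash
python3 - <<'E'
from h import *
pump()
s=env.state(); f=env.grab_frame("wrist"); a=f["img"][40:240,260:420]; b=env.grab_frame("scene")["img"][200:330,230:390]
r=lambda i:cv2.resize(i,(390,480),interpolation=cv2.INTER_CUBIC)
cv2.imwrite("pics/v9.png",np.hstack([r(a),r(b)])); print(s["force"],s["time_s"])
E
```

```text
scene 35 60 [586.1 244.9 183.1] -95.4
scene 60 40 [584.2 221.6 181.6] -95.4
scene 80 33 [582.9 202.5 181.4] -94.9
side 35 79 [585.7 244.8 181.6] -95.8
side 60 47 [584.1 220.9 180.4] -94.9
side 80 36 [582.1 202.3 179. ] -95.3
[ 0.21149046 -0.20708958 -1.54211507] 25.6667
```

View pics/v9.png

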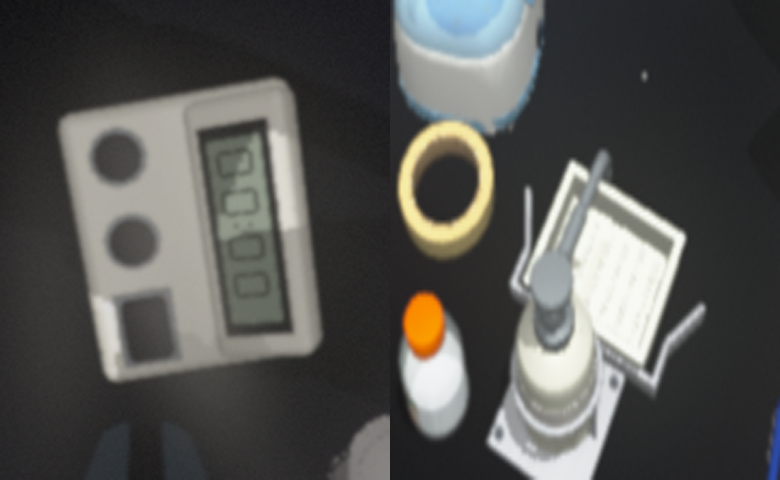

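The left half shows the timer with all three keys up. The right half shows the tray home in the stop with the spout over it, and the tape and bottle in place. Handing in.

```bash
python3 -c "
from workcell import env
print(env.job_done())"
```

```text
the job is handed in; nothing more can be done
None
```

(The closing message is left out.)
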